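# Fit the bar handle on the gluing press

### The job

Get the little gluing press ready for use: take the large two-armed bar handle off the cutting mat and fit its square hole over the square end of the press's upright spindle, turned so that the squares match and it slides fully home on the collar, then let go. Leave the smaller bar handle and the round knob where they lie.

Things in the scene. Friction and masses are not known exactly. Their poses are not given: they have to be found in the camera images.
- handle_centre (a point): Loose large bar handle, 175 to 350 g. Dark steel hub 42 x 42 x 40 mm tall, 24 mm square hole right through, parallel to its sides. Along +x and -x two 10 mm round arms, 28 mm above its underside, end in black balls, 158 mm overall. Point: hub centre, half-way up; z up the hole, x along the arms. Stands on a fixed 3 mm cutting mat, any yaw. Grip the hub's bare +y and -y faces, 42 mm apart.
- shaft_seat (a point): Upright square bright metal shaft on the press, 20 x 20 mm, 36 mm tall, its top 9 mm tapering to 12 x 12 mm, on a round black collar 46 mm across. Point: on its axis, on the collar's top face, 115 mm above the table, where the hub's underside must rest; z up, x and y square to the flats. Fixed: does not turn. The yaw differs each time; the handle fits at any quarter turn, 2 mm play each side.
- press: Fixed grey gluing press below the shaft, for keeping clear: foot 190 x 120 x 18 mm, two pillars 130 mm apart, bridge 170 x 44 mm with its top 96 mm above the table, pillar nuts to 102 mm. Origin: centre of its underside, below the shaft; x along the bridge.
- small_handle_centre (a point): Loose smaller bar handle of the same make, to be left alone: hub 24 x 24 x 26 mm with a 10 mm square hole, 97 mm over the balls; too small for the shaft. The point is its hub's centre, 13 mm above its underside; x along the arms.
- knob_centre (a point): Loose round black knob to be left alone: a disc 60 mm across and 22 mm tall with a 14 mm round hole. The point is its centre, 11 mm above its underside.
Not all that is in view belongs to the job. Leave any red, white or yellow look-alike of the part that bears handle_centre alone.

How it is judged:
By the outcome, as a careful person would: the job done as asked, in the order asked, and still so for the second after the job is handed in, with the robot touching nothing.
It also fails if it takes over 38 s, if anything falls off the work surface, if the arm or the gripper's body presses on something with over 40 N, if the wrist force passes 120 N, or if a joint passes its speed limit or range.

### The arm

A 6-joint arm with a two-finger parallel gripper is mounted at the origin on the work surface. World frame = base frame: x ahead of the robot, y to its left, z up, the work surface at z = 0. Lengths are in mm, angles in rad, forces in N, time in s.
With the tool pointing down it reaches from about 350 to 775 mm from the base axis. Payload 7.3 kg.
Tool frame: the origin (TCP) lies on the centre line of the jaws, within the pads' length; the fingertips stand 22 mm ahead of it and the grasp point (between the pads) lies 3 mm ahead of it (bot.finger_overhang is the distance from the TCP to the fingertips, in mm); y points along the fingers, z is the direction in which the jaws open and shut, and the axes are right-handed (so a half turn about y gives the same grasp; the last joint's range is limited). The gripper opens to 92 mm and grips with 3 to 60 N. Pads are 19 mm wide; open, the fingers measure 130 mm over their backs; the gripper's body (75 mm by 190 mm) begins 47 mm behind the grasp point.
Start: joints at [-0.146, 0.342, 1.524, -0, 1.275, -0.146], TCP at [525.017, 0.02, 248.741] pointing down, gripper open.
Joint ranges: [-2.53, 2.53], [-0.77, 2.02], [0.04, 2.7], [-1, 4.14], [0.28, 2.66], [-3.11, 3.11]. Speed limits (rad/s): [2.57, 2.57, 3.14, 3.14, 3.14, 3.14].

### API

Orientations are given as [roll, pitch, yaw] about the fixed x, y, z axes, in that order (R = Rz(yaw) Ry(pitch) Rx(roll)).
In Python, from plant import bot, viewer, find_in, spot_point gives the robot as it stands.
- The arm moves only by the tool send_rows, never from a script. Its argument "moves" is a list of rows, each a list of 3 entries, a list of its own where there are three numbers: the shift along the tool's x, y, z in mm, then the turn, a rotation vector about the tool's x, y, z in degrees, then the finger opening in mm, from 0 to 91.8. A call has 1 to 20 rows; each row shifts and turns the pose as measured when the row begins, along the tool's axes as they then stand; what a row does not reach is not made up. A row lasts 1/8 s, in which the tool goes at most 62.5 mm and 10.7 degrees, less where a joint would pass 70% of its speed; a pose out of reach is approached as far as the arm can. A call with a gripper value outside its range is refused whole. The fingers move at their own pace and stop on an object; the grip force is fixed at half the most. Time passes only in rows, so rows that do not move let the fingers close. It gives the time, the measured TCP pose, the force and the opening at its end, in the units of the state.
- bot.get_obs(): the state, without advancing time (a new reading comes with each control period).
- viewer.capture(name): name is "scene" or "side" or "wrist"; returns the picture (384x512x3 uint8, blue, green, red); there is no depth.
- viewer.camera_model(name): a dict with "fx", "fy", "cx", "cy" (pixels), "rvec" (rotation vector, rad) and "tvec" (3), from world to camera coordinates, as OpenCV has them. Camera axes: x right, y down, z forward; pixel columns grow to the right and rows downward; lengths in mm; the calibration is good to about 2 mm. The wrist camera is an equidistant fisheye: a pixel r from the principal point sees the ray r / f radians off the axis. A picture is of the moment at which its call begins: read the wrist's pose just before it. camera_model takes no time and is no camera call; for the wrist camera it gives the pose at the moment of the call.
- bot.close_job(): hands the job in, once; it reports no verdict.
Trained networks look in the newest picture that a camera, given by its name, has taken for a name from the list of things; names that differ only in an ending like _2 or _b are one class to them, and where a whole thing is asked for, a point or a joint stands for the part that bears it (a point fixed in the world has none). Each returns a list of dicts, best first, with "conf" (0 to 1); they miss things now and then, are a little off and sometimes report something else, mostly with a low value. They report only what shows in the picture. A call takes as long as a camera call. They do not tell look-alikes from the thing itself.
- find_in(camera, thing): "extent" ([centre column, centre row, width, height] in pixels, round what is visible of it).
- spot_point(camera, thing): "point" ([column, row] in pixels: a listed point, or the origin of a listed thing).
The state is a dict: "time": time; "joint_positions": joint angles; "dq": joint speeds; "tau": joint torques, N m; "tool_pos": TCP position; "tcp_rot": TCP orientation; "contact_force": force on the tool from outside, world axes, zero at the start; "moment": the same for the moment, N m; "grip_width": finger opening in mm.
Only numpy, scipy, OpenCV 4.12 (cv2) and the standard library are available. Lean on these libraries where they do the work, as an engineer would, in place of code of your own. Each camera call takes 0.05 s, during which the arm holds its last target.

## Working session

There is one attempt and no reset: what is moved stays moved. The work goes in short steps, Python scripts to look and compute and a tool call to move; the robot and the scene stay as the last step left them, time stands still between calls to the robot, and variables do not carry over. Pictures are saved under pics/ and viewed, and the job is handed in when it is done.

Besides the shell and the picture viewer there is one more tool, called after "Call:" in YAML: its name, and indented under it one key for each argument. send_rows: Moves the arm, as the interface text tells. Its arguments: {"type":"object","properties":{"moves":{"type":"array","items":{"type":"array"}}},"required":["moves"]}

```bash
ls; mkdir -p pics
cat > h.py <<'E'
import numpy as np, cv2
from plant import bot, viewer, find_in, spot_point
from scipy.spatial.transform import Rotation as R
def ray(cam,px):
    m=viewer.camera_model(cam) if isinstance(cam,str) else cam
    Rm,_=cv2.Rodrigues(np.array(m["rvec"],float)); t=np.array(m["tvec"],float).ravel()
    return m,Rm,t
def back(cam,px,z,fish=False):
    m,Rm,t=ray(cam,px)
    u=(px[0]-m["cx"])/m["fx"]; v=(px[1]-m["cy"])/m["fy"]
    if fish:
        r=np.hypot(u,v); d=np.array([np.sin(r)*u/max(r,1e-9),np.sin(r)*v/max(r,1e-9),np.cos(r)])
    else: d=np.array([u,v,1.])
    C=-Rm.T@t; d=Rm.T@d
    return C+d*(z-C[2])/d[2]
def proj(cam,p,fish=False):
    m,Rm,t=ray(cam,p); c=Rm@np.array(p,float)+t
    if fish:
        rr=np.hypot(c[0],c[1]); th=np.arctan2(rr,c[2]); k=th/max(rr,1e-9)
        return np.array([m["cx"]+m["fx"]*k*c[0],m["cy"]+m["fy"]*k*c[1]])
    return np.array([m["cx"]+m["fx"]*c[0]/c[2],m["cy"]+m["fy"]*c[1]/c[2]])
E
python3 - <<'E'
from h import *
o=bot.get_obs(); print(o)
for c in ["scene","side","wrist"]:
    im=viewer.capture(c); cv2.imwrite(f"pics/{c}0.png",im)
    for n in ["handle_centre","shaft_seat","small_handle_centre","knob_centre"]:
        print(c,n,[(np.round(d["point"]).tolist(),round(d["conf"],2)) for d in spot_point(c,n)][:4])
E
```

```text
pics
{'time': 0.0, 'joint_positions': array([-1.46038466e-01,  3.42732997e-01,  1.52498956e+00, -1.65168058e-05,
        1.27541638e+00, -1.45985759e-01]), 'dq': array([-2.17560218e-03, -1.96953621e-04,  1.02605603e-04, -1.51447548e-03,
       -4.72451395e-04,  3.95241064e-05]), 'tau': array([ 7.61924657e-04, -4.31245601e+01, -2.44219762e+01,  7.17750052e-02,
        5.59406646e-02, -1.04314388e-04]), 'tool_pos': array([5.24632731e+02, 5.13549072e-02, 2.48049196e+02]), 'tcp_rot': array([-1.57232845e+00,  2.09307363e-04, -1.57084437e+00]), 'contact_force': array([ 0.81523483, -0.79252581, -0.04500863]), 'moment': array([-0.01567593,  0.07094844,  0.03860936]), 'grip_width': 91.93251720538927}
scene handle_centre [([282.0, 214.0], 0.94), ([109.0, 192.0], 0.67), ([329.0, 164.0], 0.58), ([177.0, 182.0], 0.55)]
scene shaft_seat [([382.0, 194.0], 0.72)]
scene small_handle_centre [([201.0, 235.0], 0.58)]
scene knob_centre [([273.0, 263.0], 0.62)]
side handle_centre [([207.0, 296.0], 0.95), ([256.0, 197.0], 0.93), ([230.0, 377.0], 0.88), ([194.0, 156.0], 0.61)]
side shaft_seat [([269.0, 115.0], 0.59), ([326.0, 201.0], 0.42)]
side small_handle_centre [([301.0, 256.0], 0.62)]
side knob_centre [([326.0, 198.0], 0.8)]
wrist handle_centre [([96.0, 58.0], 0.84), ([207.0, 217.0], 0.62)]
wrist shaft_seat []
wrist small_handle_centre []
wrist knob_centre [([340.0, 249.0], 0.5)]
```

View pics/scene0.png

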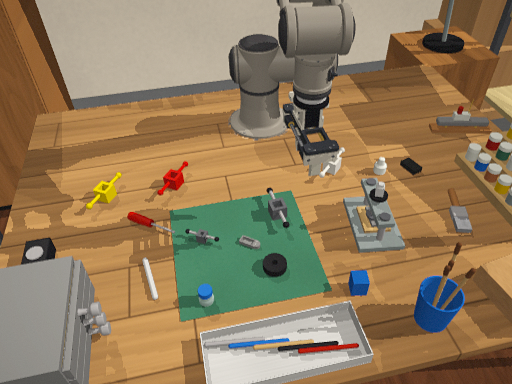

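View pics/side0.png

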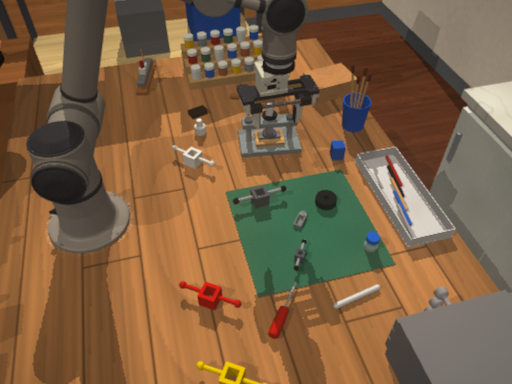

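View pics/wrist0.png

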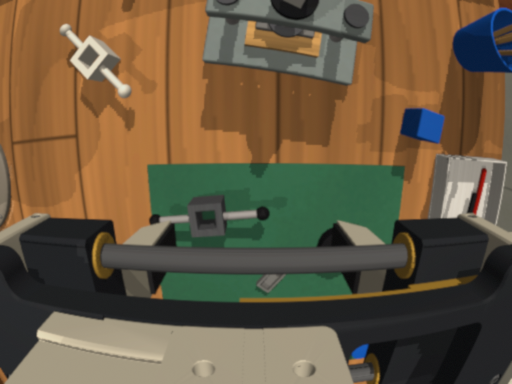

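The candidates for the handle in the scene picture are:
- red at (174,178)
- yellow at (106,190)
- white at (328,162)
- the small steel one on the mat at (203,237)
- the large dark steel one on the mat at (278,208)

I choose (278,208), which is (261,196) in the side picture and (208,215) in the wrist picture. Next I'll check it in a close crop and measure it.

Run:
```python
from h import *
s=cv2.imread("pics/scene0.png");d=cv2.imread("pics/side0.png");w=cv2.imread("pics/wrist0.png")
def crop(im,c,h,k,): 
    x,y=c; return cv2.resize(im[max(0,y-h):y+h,x-h:x+h],(390,int(390*(min(y,h)+h)/(2*h))),interpolation=cv2.INTER_CUBIC)
def pad(i): return cv2.copyMakeBorder(i,0,max(0,295-i.shape[0]),0,0,cv2.BORDER_CONSTANT)[:295]
cv=lambda im,x0,x1,y0,y1: cv2.resize(im[y0:y1,x0:x1],(390,295),interpolation=cv2.INTER_CUBIC)
a=np.hstack([cv(s,252,304,185,224),cv(s,340,412,170,224)])
b=np.hstack([cv(d,228,292,172,220),cv(d,232,304,100,154)])
cv2.imwrite("pics/crop0.png",np.vstack([a,b]))
cv2.imwrite("pics/cropw.png",cv2.resize(w[170:250,130:290],(800,400),interpolation=cv2.INTER_CUBIC))
def tri(p,q):
    def ln(c,p): 
        a=back(c,p,0);b=back(c,p,100);e=(b-a)/np.linalg.norm(b-a);return a,e
    A=np.zeros((3,3));B=np.zeros(3);L=[ln("scene",p),ln("side",q)]
    for x,e in L:
        M=np.eye(3)-np.outer(e,e);A+=M;B+=M@x
    X=np.linalg.solve(A,B);return X,[np.linalg.norm((np.eye(3)-np.outer(e,e))@(X-x)) for x,e in L]
print(spot_point("scene","handle_centre")[0],spot_point("side","handle_centre")[:2])
print("handle",tri((278,209),(260,197)))
print("seat nn",tri((382,194),(269,115)), [spot_point(c,"press")[:1] for c in("scene","side")])
print("seat z115",back("scene",(382,194),115),back("side",(269,115),115))
print("h z23", back("side",(256,197),23),back("scene",(282,214),23))
for c in [(208,214),(152,218),(262,213)]: print("wr",c,back("wrist",c,31 if c[0]!=208 else 43,True))
m=viewer.camera_model("wrist");Rm=cv2.Rodrigues(np.array(m["rvec"]))[0];print("wristcam",-Rm.T@m["tvec"],Rm[2],m["fx"])
```

```text
{'point': [281.6, 213.5], 'conf': 0.94} [{'point': [206.9, 295.9], 'conf': 0.95}, {'point': [255.8, 196.7], 'conf': 0.93}]
handle (array([466.82072397, -52.12763497,  19.90977182]), [np.float64(0.08194443738368173), np.float64(0.08194443738369246)])
seat nn (array([562.79382547, 196.87148492, 107.65666223]), [np.float64(2.4424132274394976), np.float64(2.4424132274395665)]) [[{'point': [366.8, 224.5], 'conf': 0.55}], [{'point': [266.6, 144.4], 'conf': 0.8}]]
seat z115 [567.27508595 194.99512533 115.        ] [560.06251753 183.74317426 115.        ]
h z23 [455.24478212 -52.05328866  23.        ] [490.83938277 -46.95586715  23.        ]
wr (208, 214) [471.17713295 -46.30804264  43.        ]
wr (152, 218) [393.90442292 -56.72192605  31.        ]
wr (262, 213) [537.21409366 -48.77393945  31.        ]
wristcam [525.76228651  67.57487359 383.98058707] [ 0.00198497 -0.25270344 -0.96754175] 297.3186396354542
```

View pics/crop0.png

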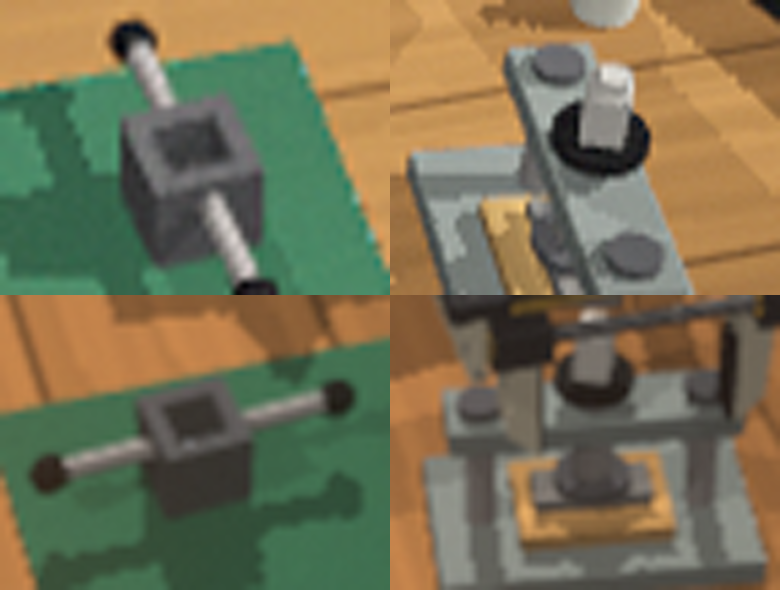

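View pics/cropw.png

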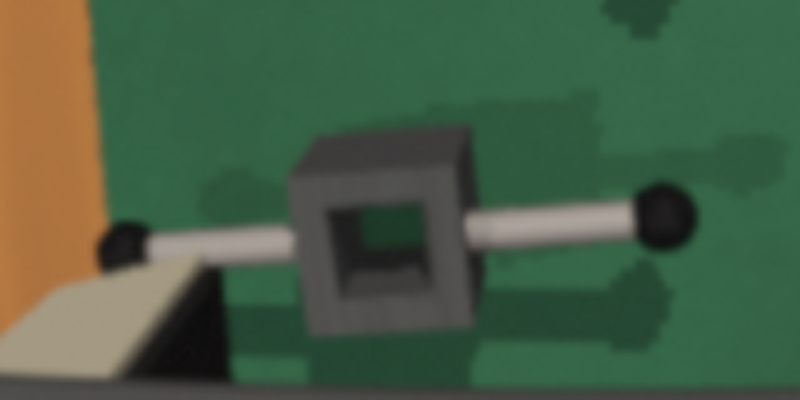

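The crop confirms the choice: a large dark hub with an open square hole and black balls, standing on the mat. Before grasping, I'll move the wrist camera over the shaft to measure its yaw.

Call:
send_rows:
  moves:
    - [[-40, 0, 12], [0, 0, 0], 91.8]
    - [[-40, 0, 12], [0, 0, 0], 91.8]
    - [[-40, 0, 11], [0, 0, 0], 91.8]
    - [[0, 0, 0], [0, 0, 0], 91.8]
    - [[0, 0, 0], [0, 0, 0], 91.8]

```text
time: 1.58
tool_pos: [561.2, 122.3, 248.6]
tcp_rot: [-1.571, -0.001, -1.573]
contact_force: [-0.3, -0.6, 0.7]
grip_width: 91.9
```

Run:
```python
from h import *
from scipy.optimize import least_squares
o=bot.get_obs(); 
m=viewer.camera_model("wrist")
im=viewer.capture("wrist"); cv2.imwrite("pics/wrist1.png",im); np.save("m1.npy",m,allow_pickle=True)
print(o["time"],o["tool_pos"],o["tcp_rot"],m["tvec"])
sp=spot_point("wrist","shaft_seat");print(sp)
for d in sp: print(back("wrist",d["point"],115,True))
s=viewer.capture("side");cv2.imwrite("pics/side1.png",s)
```

```text
1.575 [561.22078216 122.31265476 248.5547819 ] [-1.57050993e+00 -7.18555288e-04 -1.57271634e+00] [-562.65949718   87.31166649  418.396043  ]
[]
```

View pics/wrist1.png

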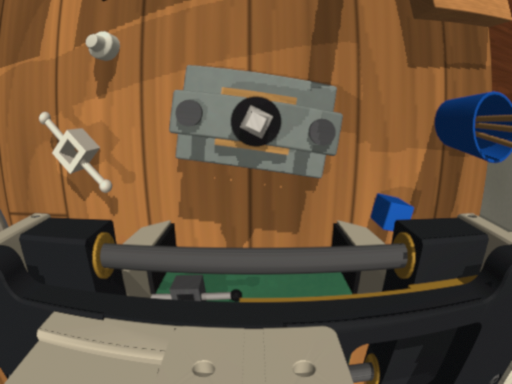

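The shaft shows from above at about (257,121), inside the black collar. Zooming in.

Run:
```python
from h import *
w=cv2.imread("pics/wrist1.png")
cv2.imwrite("pics/crop1.png",cv2.resize(w[91:151,217:297],(800,600),interpolation=cv2.INTER_CUBIC))
```

```text
(no output)
```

View pics/crop1.png

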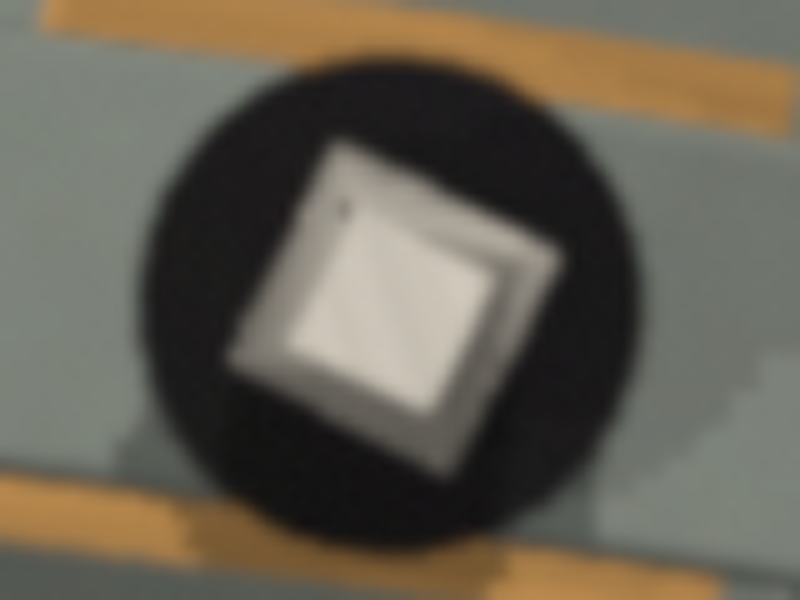

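```bash
cat > fit.py <<'E'
from h import *
from scipy.optimize import least_squares
m1=np.load("m1.npy",allow_pickle=True).item()
def cz(pts,x0,y0,k): return (np.array(pts)+.5)/k-.5+[x0,y0]
def fit(obs,x0):
    f=lambda v: np.concatenate([ (proj(c,[v[0]+np.cos(v[2])*l[0]-np.sin(v[2])*l[1],v[1]+np.sin(v[2])*l[0]+np.cos(v[2])*l[1],l[2]],fi)-p) for c,l,p,fi in obs])
    r=least_squares(f,x0,loss="soft_l1"); return r.x,np.sqrt(np.mean(f(r.x)**2)),f(r.x).round(1)
E
python3 - <<'E'
from fit import *
# wrist: image right=+x, up=+y
o=cz([(337,140),(563,255),(447,478),(230,357)],217,91,10)
t=cz([(357,203),(495,272),(430,415),(288,347)],217,91,10)
L=[(-1,1),(1,1),(1,-1),(-1,-1)]
ob=[(m1,(10*a,10*b,142),p,True) for (a,b),p in zip(L,o)]
ob2=[(m1,(6*a,6*b,151),p,True) for (a,b),p in zip(L,t)]
print("outer",fit(ob,[560,190,-.45])[:2]);print("top",fit(ob2,[560,190,-.45])[:2]);r=fit(ob+ob2,[560,190,-.45]);print("all",r)
print("deg",np.degrees(r[0][2]))
print("collar",back(m1,cz([(390,303)],217,91,10)[0],115,True), [np.linalg.norm(back(m1,cz([a],217,91,10)[0],115,True)-back(m1,cz([b],217,91,10)[0],115,True)) for a,b in [((140,303),(640,303)),((390,58),(390,548))]])
p=r[0]; print("in scene",proj("scene",[p[0],p[1],115]),"side",proj("side",[p[0],p[1],115]))
# handle side/scene fits
Ls=[(-21,-21),(21,-21),(21,21),(-21,21)]
sd=cz([(160,157),(140,107),(230,83),(252,135)],228,172,390/64)
# side view: unknown order -> try four rotations
bal=cz([(48,179),(340,103)],228,172,390/64)
for nm,cam,q,b in [("side","side",sd,bal),("scene","scene",cz([(122,122),(232,97),(262,172),(155,197)],252,185,7.5),[cz([(133,40)],252,185,7.5)[0],None])]:
  best=None
  for k in range(4):
   for fl in (0,1):
    for bs in (1,-1):
     qq=np.roll(q,k,0); qq=qq[::-1] if fl else qq
     O=[(cam,(l[0],l[1],43),p,False) for l,p in zip(Ls,qq)]+[(cam,(sg*bs*71.5,0,31),p,False) for sg,p in zip((-1,1),b) if p is not None]
     r=fit(O,[467,-50,0])
     if abs(r[0][2])<.8 and (best is None or r[1]<best[1]): best=r
  print(nm,best)
E
```

```text
outer (array([ 5.64608657e+02,  1.87412288e+02, -4.79083674e-01]), np.float64(0.28802802237438047))
top (array([ 5.64371385e+02,  1.87342009e+02, -4.45479688e-01]), np.float64(0.22033151474628132))
all (array([ 5.64481701e+02,  1.87374173e+02, -4.69346068e-01]), np.float64(0.31853442932394593), array([ 0.1,  0.2, -0.3, -0.1,  0. , -0.5, -0.4,  0.5,  0.3,  0.3,  0.3,
        0.3, -0.2, -0.3,  0.2, -0.4]))
deg -26.891548812392394
collar [564.50040973 187.49039143 115.        ] [np.float64(44.842041711109964), np.float64(44.39445629375743)]
in scene [378.75713537 193.75317164] side [270.06038068 114.06870024]Traceback (most recent call last):
  File "<stdin>", line 24, in <module>
  File "fit.py", line 7, in fit
    r=least_squares(f,x0,loss="soft_l1"); return r.x,np.sqrt(np.mean(f(r.x)**2)),f(r.x).round(1)
    return func(*args, **kwargs)
    result = trf(vector_fun.fun, vector_fun.jac, x0, f0, J0, lb, ub, ftol, xtol,
                 gtol, max_nfev, x_scale, loss_function, tr_solver,
                 tr_options.copy(), verbose, callback=callback_wrapped)
    return trf_no_bounds(
    
[... 1095 characters left out ...]
turn self.f(x, *self.args, **self.kwargs)
           ~~~~~~^^^^^^^^^^^^^^^^^^^^^^^^^^^^^^
  File "fit.py", line 6, in <lambda>
    f=lambda v: np.concatenate([ (proj(c,[v[0]+np.cos(v[2])*l[0]-np.sin(v[2])*l[1],v[1]+np.sin(v[2])*l[0]+np.cos(v[2])*l[1],l[2]],fi)-p) for c,l,p,fi in obs])
                                  ~~~~^^^^^^^^^^^^^^^^^^^^^^^^^^^^^^^^^^^^^^^^^^^^^^^^^^^^^^^^^^^^^^^^^^^^^^^^^^^^^^^^^^^^^^^^^^^^^^^
  File "h.py", line 17, in proj
    m,Rm,t=ray(cam,p); c=Rm@np.array(p,float)+t
           ~~~^^^^^^^
  File "h.py", line 5, in ray
    m=viewer.camera_model(cam) if isinstance(cam,str) else cam
      ~~~~~~~~~~~~~~~~~~~^^^^^
ValueError: time passes only in moves, steps and waits
```

Shaft found at (564.5, 187.4), yaw −26.9°. The collar centre agrees, and its measured diameter of 44.6 mm is close to the nominal 46 mm. Next I go to the handle with the jaws turned a quarter and look from above.

Call:
send_rows:
  moves:
    - [[43, 0, -4], [0, 0, 0], 91.8]
    - [[43, 0, -4], [0, 0, 0], 91.8]
    - [[43, 0, -4], [0, 0, 0], 91.8]
    - [[43, 0, -4], [0, 0, 0], 91.8]
    - [[0, 0, 0], [0, -10, 0], 91.8]
    - [[0, 0, 0], [0, -10, 0], 91.8]
    - [[0, 0, 0], [0, -10, 0], 91.8]
    - [[0, 0, 0], [0, -10, 0], 91.8]
    - [[0, 0, 0], [0, -10, 0], 91.8]
    - [[0, 0, 0], [0, -10, 0], 91.8]
    - [[0, 0, 0], [0, -10, 0], 91.8]
    - [[0, 0, 0], [0, -10, 0], 91.8]
    - [[0, 0, 0], [0, -10, 0], 91.8]
    - [[0, 0, 0], [0, 0, 0], 91.8]

```text
time: 3.48
tool_pos: [539.2, -69.2, 251.4]
tcp_rot: [-1.574, -0.004, 0.026]
contact_force: [-0.7, -0.2, -0.3]
grip_width: 92.0
```

Run:
```python
from h import *
o=bot.get_obs(); print(o["time"],o["tool_pos"],o["tcp_rot"],o["joint_positions"])
M={c:viewer.camera_model(c) for c in("wrist","scene","side")}
im=viewer.capture("wrist"); cv2.imwrite("pics/wrist2.png",im); np.save("m2.npy",M,allow_pickle=True)
print([(d["point"],d["conf"]) for d in spot_point("wrist","handle_centre")])
print(R.from_euler("xyz",o["tcp_rot"]).as_matrix().round(3))
```

```text
3.475 [539.22420118 -69.17831219 251.43575219] [-1.57401089 -0.00361074  0.0261197 ] [-0.26747758  0.37194382  1.47142148 -0.00211258  1.29384143 -1.86381462]
[([267.9, 116.5], 0.76), ([421.6, 18.3], 0.63)]
[[ 1.     0.004 -0.026]
 [ 0.026 -0.003  1.   ]
 [ 0.004 -1.    -0.003]]
```

View pics/wrist2.png

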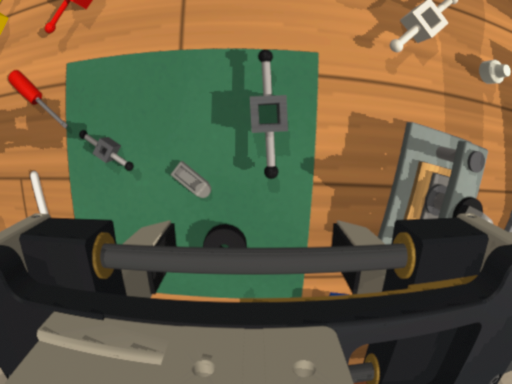

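The whole large handle is in view: hub at (268,114), balls at (265,57) and (271,171). I'll crop and fit it.

Run:
```python
from h import *
w=cv2.imread("pics/wrist2.png")
cv2.imwrite("pics/crop2.png",cv2.resize(w[45:185,200:340],(600,600),interpolation=cv2.INTER_CUBIC))
cv2.imwrite("pics/crop2b.png",cv2.resize(w[84:144,228:308],(800,600),interpolation=cv2.INTER_CUBIC))
```

```text
(no output)
```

View pics/crop2.png

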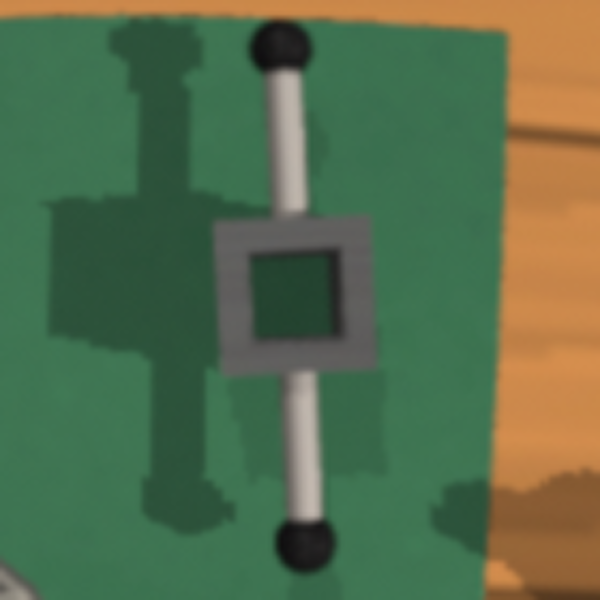

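View pics/crop2b.png

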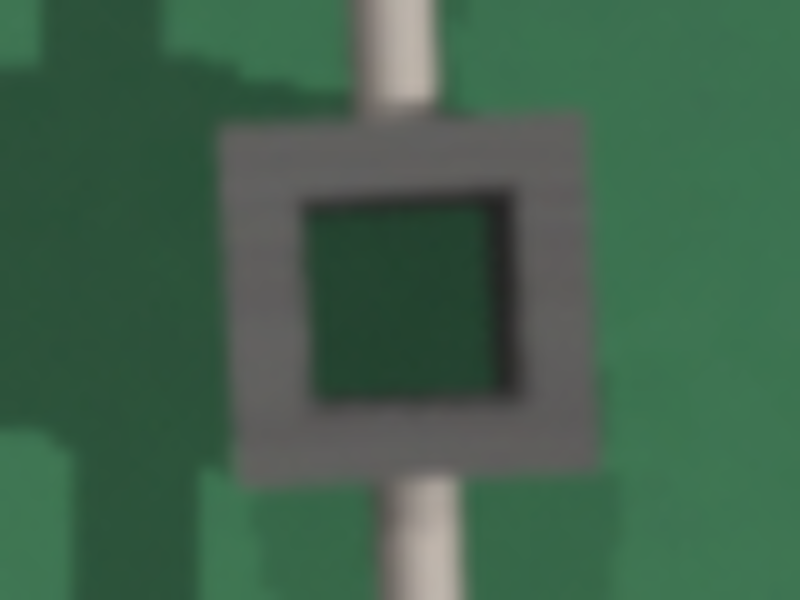

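Run:
```python
from fit import *
M=np.load("m2.npy",allow_pickle=True).item();W=M["wrist"]
L=[(-1,-1),(-1,1),(1,1),(1,-1)]
o=cz([(217,125),(583,112),(603,468),(237,487)],228,84,10)
h=cz([(302,205),(515,188),(523,397),(312,410)],228,84,10)
b=cz([(281,47),(305,543)],200,45,600/140)
A=[(W,(21*x,21*y,43),p,True) for (x,y),p in zip(L,o)]
B=[(W,(12*x,12*y,43),p,True) for (x,y),p in zip(L,h)]
C=[(W,(s*72,0,31),p,True) for s,p in zip((-1,1),b)]
for q in (A,B,C,A+B+C): r=fit(q,[467,-50,0]);print(r[0],np.degrees(r[0][2]),r[1])
p=r[0]
for c in("scene","side"): print(c,proj(M[c],[p[0],p[1],43]))
ob=bot.get_obs();T=R.from_euler("xyz",ob["tcp_rot"])
print("tool delta to hub xy", T.inv().apply([p[0]-ob["tool_pos"][0],p[1]-ob["tool_pos"][1],0]))
# desired jaw axis z = hub y: tool x along hub x
tx=T.as_matrix()[:,0];print("tool x yaw",np.degrees(np.arctan2(tx[1],tx[0])))
```

```text
[ 4.67220986e+02 -5.45393350e+01  8.33116097e-02] 4.7734036223357466 0.1603898180385758
[ 4.67534454e+02 -5.42448084e+01  9.10240638e-02] 5.215294692679871 0.21820326366646267
[ 4.67175680e+02 -5.44333740e+01  7.82133837e-02] 4.481296788510124 1.0331581678154087
[ 4.67365509e+02 -5.43982016e+01  8.04267088e-02] 4.608110973899681 0.5154060091929538
scene [277.32779731 203.40812854]
side [260.41607451 191.83440966]
tool delta to hub xy [-71.58297697  -0.30628327  16.30229561]
tool x yaw 1.3906665411314085
```

Call:
send_rows:
  moves:
    - [[-24, 40, 5.5], [0, 0, 0], 91.8]
    - [[-24, 45, 5.5], [0, 0, 0], 91.8]
    - [[-24, 45, 5.5], [0, 0, 0], 91.8]
    - [[0, 0, 0], [0, -3.3, 0], 91.8]
    - [[0, 0, 0], [0, 0, 0], 91.8]

```text
time: 4.2
tool_pos: [465.7, -55.1, 118.2]
tcp_rot: [-1.575, -0.007, 0.065]
contact_force: [0.3, -0.4, -0.5]
grip_width: 91.8
```

```bash
cat >> h.py <<'E'
def delta(tgt,yaw=None):
    ob=bot.get_obs();T=R.from_euler("xyz",ob["tcp_rot"]);X=T.as_matrix()
    print("t",ob["time"],"pos",ob["tool_pos"].round(1),"F",ob["contact_force"].round(1),"w",round(ob["grip_width"],1))
    print("tool x yaw",np.degrees(np.arctan2(X[1,0],X[0,0])).round(2),"tool y",X[:,1].round(4))
    print("tool delta",T.inv().apply(np.array(tgt)-ob["tool_pos"]).round(1))
    if yaw is not None:
        D=np.array([[np.cos(yaw),0,-np.sin(yaw)],[np.sin(yaw),0,np.cos(yaw)],[0,-1,0]])
        print("rotvec deg",np.degrees((T.inv()*R.from_matrix(D)).as_rotvec()).round(2))
E
python3 -c "
from h import *
delta([467.3,-54.4,30],np.radians(4.7))"
```

```text
t 4.2 pos [465.7 -55.1 118.2] F [ 0.3 -0.4 -0.5] w 91.8
tool x yaw 3.74 tool y [ 0.0069 -0.0039 -1.    ]
tool delta [ 1.1 88.2  1. ]
rotvec deg [ 0.25 -0.96  0.38]
```

Call:
send_rows:
  moves:
    - [[1.1, 30, 1], [0.25, -1, 0.4], 91.8]
    - [[0, 30, 0], [0, 0, 0], 91.8]
    - [[0, 27, 0], [0, 0, 0], 91.8]
    - [[0, 0, 0], [0, 0, 0], 91.8]

```text
time: 4.7
tool_pos: [470.5, -55.5, 31.5]
tcp_rot: [-1.573, -0.007, 0.071]
contact_force: [-0.9, 0.6, 0.3]
grip_width: 91.8
```

```bash
python3 -c "
from h import *
delta([467.3,-54.4,30],np.radians(4.7))"
```

```text
t 4.7 pos [470.5 -55.5  31.5] F [-0.9  0.6  0.3] w 91.8
tool x yaw 4.05 tool y [ 0.0067 -0.002  -1.    ]
tool delta [-3.1  1.5  1.3]
rotvec deg [ 0.14 -0.65  0.37]
```

Correcting the small residuals, then closing.

Call:
send_rows:
  moves:
    - [[-3, 1.5, 1.3], [0.1, -0.7, 0.4], 91.8]
    - [[0, 0, 0], [0, 0, 0], 91.8]
    - [[0, 0, 0], [0, 0, 0], 30]
    - [[0, 0, 0], [0, 0, 0], 30]
    - [[0, 0, 0], [0, 0, 0], 30]
    - [[0, 0, 0], [0, 0, 0], 30]
    - [[0, 0, 0], [0, 0, 0], 30]
    - [[0, 0, 0], [0, 0, 0], 30]

```text
time: 5.7
tool_pos: [469.7, -55.0, 33.7]
tcp_rot: [-1.574, -0.006, 0.081]
contact_force: [-0.3, 1.2, 1.3]
grip_width: 41.8
```

```bash
python3 -c "
from h import *
delta([467.3,-54.4,30],np.radians(4.7))"
```

```text
t 5.7 pos [469.7 -55.   33.7] F [-0.3  1.2  1.3] w 41.8
tool x yaw 4.65 tool y [ 0.0058 -0.0025 -1.    ]
tool delta [-2.4  3.7  0.8]
rotvec deg [ 0.17 -0.05  0.32]
```

Call:
send_rows:
  moves:
    - [[0, -20, 0], [0, 0, 0], 30]
    - [[0, -50, 0], [0, 0, 0], 30]
    - [[0, -50, 0], [0, 0, 0], 30]
    - [[0, -50, 0], [0, 0, 0], 30]
    - [[0, -35, 0], [0, 0, 0], 30]
    - [[28, 0, 26], [0, 0, 0], 30]
    - [[28, 0, 26], [0, 0, 0], 30]
    - [[28, 0, 26], [0, 0, 0], 30]
    - [[28, 0, 26], [0, 0, 0], 30]
    - [[28, 0, 26], [0, 0, 0], 30]
    - [[28, 0, 26], [0, 0, 0], 30]
    - [[28, 0, 26], [0, 0, 0], 30]
    - [[0, 0, 0], [0, 8, 0], 30]
    - [[0, 0, 0], [0, 8, 0], 30]
    - [[0, 0, 0], [0, 8, 0], 30]
    - [[0, 0, 0], [0, 7.6, 0], 30]
    - [[0, 0, 0], [0, 0, 0], 30]
    - [[0, 0, 0], [0, 0, 0], 30]

```text
time: 7.95
tool_pos: [648.3, 149.2, 229.0]
tcp_rot: [-1.585, 0.02, -0.485]
contact_force: [-0.1, -0.0, -3.0]
grip_width: 42.1
```

Run:
```python
from h import *
delta([653,142,240],np.radians(-26.9))
M={c:viewer.camera_model(c) for c in("wrist","scene","side")}
im=viewer.capture("wrist"); cv2.imwrite("pics/wrist3.png",im); np.save("m3.npy",M,allow_pickle=True)
o=bot.get_obs();np.save("o3.npy",o,allow_pickle=True)
```

```text
t 7.95 pos [648.3 149.2 229. ] F [-0.1 -0.  -3. ] w 42.1
tool x yaw -27.79 tool y [-0.0242 -0.0038 -0.9997]
tool delta [  7.3 -11.1  -4.3]
rotvec deg [ 0.83 -0.88 -1.13]
```

View pics/wrist3.png

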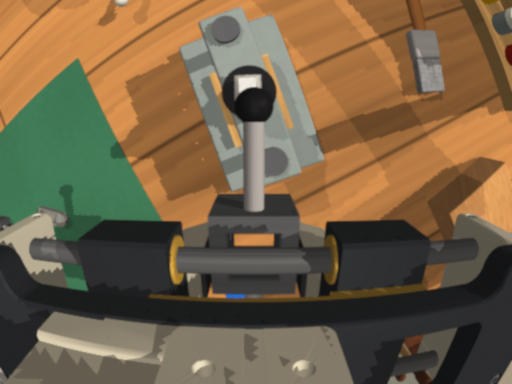

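The handle is held, with its near ball at (255,104) partly hiding the shaft at (248,88). I'll straighten up and step back 25 mm to see both.

Call:
send_rows:
  moves:
    - [[30, -6, -4.3], [0.8, -0.9, -1.1], 30]
    - [[0, 0, 0], [0, 0, 0], 30]
    - [[0, 0, 0], [0, 0, 0], 30]

```text
time: 8.38
tool_pos: [672.8, 131.6, 234.0]
tcp_rot: [-1.572, 0.002, -0.465]
contact_force: [0.0, -0.0, -2.4]
grip_width: 42.0
```

Run:
```python
from h import *
delta([653,142,240],np.radians(-26.9))
M={c:viewer.camera_model(c) for c in("wrist","scene","side")}
im=viewer.capture("wrist"); cv2.imwrite("pics/wrist4.png",im); np.save("m4.npy",M,allow_pickle=True)
o=bot.get_obs();np.save("o4.npy",o,allow_pickle=True)
cv2.imwrite("pics/crop4.png",cv2.resize(im[50:230,180:330],(500,600),interpolation=cv2.INTER_CUBIC))
cv2.imwrite("pics/crop4b.png",cv2.resize(im[45:105,210:290],(800,600),interpolation=cv2.INTER_CUBIC))
```

```text
t 8.375 pos [672.8 131.6 234. ] F [ 0.  -0.  -2.4] w 42.0
tool x yaw -26.62 tool y [-2.e-03  1.e-04 -1.e+00]
tool delta [-22.3  -5.9   0.5]
rotvec deg [ 0.04  0.28 -0.11]
```

View pics/crop4.png

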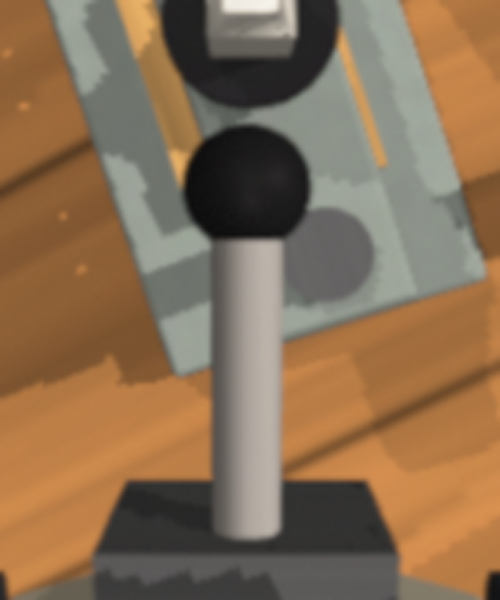

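View pics/crop4b.png

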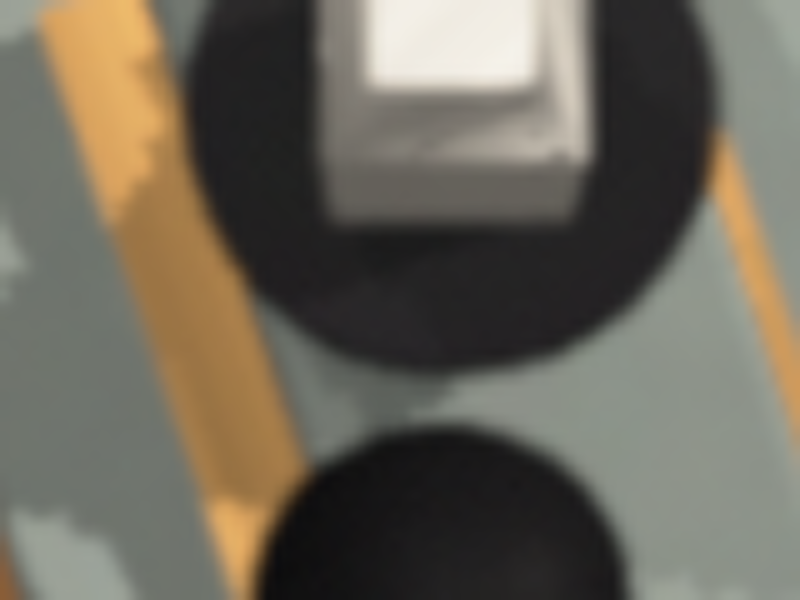

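Run:
```python
from h import *
im=cv2.imread("pics/wrist4.png")
cv2.imwrite("pics/crop4c.png",cv2.resize(im[25:85,215:295],(800,600),interpolation=cv2.INTER_CUBIC))
cv2.imwrite("pics/crop4d.png",cv2.resize(im[170:245,200:300],(800,600),interpolation=cv2.INTER_CUBIC))
```

```text
(no output)
```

View pics/crop4c.png

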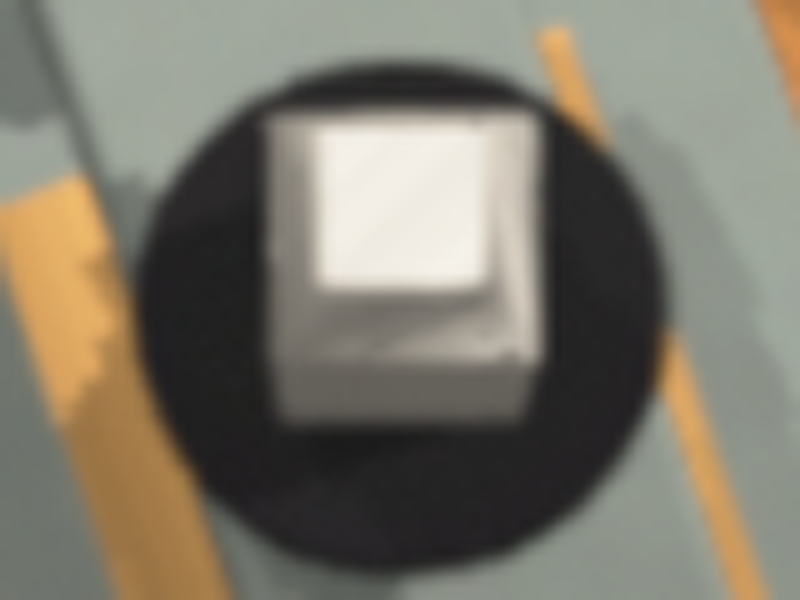

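View pics/crop4d.png

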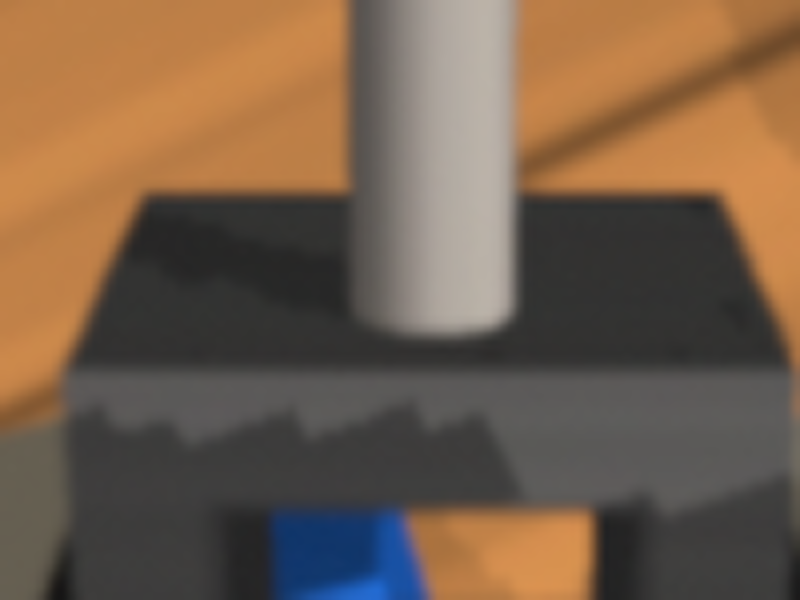

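Run:
```python
from fit import *
W=np.load("m4.npy",allow_pickle=True).item()["wrist"];o=np.load("o4.npy",allow_pickle=True).item()
L=[(-1,-1),(-1,1),(1,1),(1,-1)]
A=[(W,(10*x,10*y,142),p,True) for (x,y),p in zip(L,cz([(265,113),(547,108),(542,360),(272,362)],215,25,10))]
B=[(W,(6*x,6*y,151),p,True) for (x,y),p in zip(L,cz([(315,130),(490,127),(487,290),(318,291)],215,25,10))]
C=[(W,(10,-10,115),cz([(283,422)],215,25,10)[0],True),(W,(10,10,115),cz([(525,420)],215,25,10)[0],True),(W,(0,0,115),cz([(401,319)],215,25,10)[0],True)]
for q in (A,B,A+B+C): r=fit(q,[564,187,-.47]);print("shaft",r[0],np.degrees(r[0][2]),r[1])
S=r[0]
pts=[((-21,-21,40),(66,368)),((-21,21,40),(792,367)),((-21,-21,0),(145,193)),((-21,21,0),(720,193))]
obs=[(l,cz([p],200,170,8)[0]) for l,p in pts]
for bl in (None,71.,72.):
    ob=obs+([] if bl is None else [((-bl,0,28),cz([(247,185)],180,50,10/3)[0])])
    f=lambda v: np.concatenate([proj(W,[v[0]+np.cos(v[2])*l[0]-np.sin(v[2])*l[1],v[1]+np.sin(v[2])*l[0]+np.cos(v[2])*l[1],v[3]+l[2]],True)-p for l,p in ob])
    s=least_squares(f,[672,131,-.47,203]);print("handle",bl,s.x.round(3),np.degrees(s.x[2]).round(2),f(s.x).round(1))
    T=R.from_euler("xyz",o["tcp_rot"]);print("  hub-tcp in tool",T.inv().apply([*s.x[:2],s.x[3]]-o["tool_pos"]).round(2),"hub->shaft tool",T.inv().apply([S[0]-s.x[0],S[1]-s.x[1],0]).round(2))
```

```text
shaft [ 5.64681665e+02  1.87479421e+02 -4.52995749e-01] -25.95474455663896 0.502588348176172
shaft [ 5.64746287e+02  1.87086814e+02 -4.57497168e-01] -26.212656857033213 0.40362691645834675
shaft [ 5.64758436e+02  1.87232637e+02 -4.52327784e-01] -25.916472972226813 0.4913306715638857
handle None [ 6.71101e+02  1.32785e+02 -4.63000e-01  2.00535e+02] -26.52 [-0.  -0.1  0.4  0.   0.1  0.1 -0.6  0. ]
  hub-tcp in tool [-2.12 33.57  0.43] hub->shaft tool [-119.47    0.17    1.01]
handle 71.0 [ 6.71095e+02  1.32754e+02 -4.65000e-01  2.00513e+02] -26.66 [ 0.  -0.2  0.4  0.1  0.1 -0.  -0.5  0.1 -0.1 -0. ]
  hub-tcp in tool [-2.11 33.59  0.4 ] hub->shaft tool [-119.47    0.17    1.04]
handle 72.0 [ 6.71615e+02  1.32494e+02 -4.65000e-01  1.98949e+02] -26.66 [ 0.6 -0.1 -0.1  0.2  0.4  0.3 -0.9  0.4 -0.1 -0.7]
  hub-tcp in tool [-1.53 35.16  0.4 ] hub->shaft tool [-120.06    0.17    1.04]
```

Both views agree: the shaft is at (564.7, 187.3) with yaw about −26.4°, and the hub sits 2.1 mm along tool −x. Next I move over the shaft at this height.

Call:
send_rows:
  moves:
    - [[-30, 0, 0.3], [0, 0, 0], 30]
    - [[-30, 0, 0.3], [0, 0, 0], 30]
    - [[-30, 0, 0.3], [0, 0, 0], 30]
    - [[-28, 0, 0], [0, 0, 0], 30]
    - [[0, 0, 0], [0, 0, 0], 30]
    - [[0, 0, 0], [0, 0, 0], 30]

```text
time: 9.18
tool_pos: [562.1, 188.4, 234.1]
tcp_rot: [-1.572, 0.003, -0.46]
contact_force: [0.2, 0.2, -1.5]
grip_width: 41.6
```

```bash
python3 -c "
from h import *
delta([566.4,186.0,148.5],np.radians(-26.4))"
```

```text
t 9.175 pos [562.1 188.4 234.1] F [ 0.2  0.2 -1.5] w 41.6
tool x yaw -26.38 tool y [-3.1e-03  2.0e-04 -1.0e+00]
tool delta [ 5.1 85.6 -0.2]
rotvec deg [ 0.07  0.02 -0.17]
```

Call:
send_rows:
  moves:
    - [[5.1, 20, -0.2], [0, 0, -0.2], 30]
    - [[0, 18, 0], [0, 0, 0], 30]
    - [[0, 0, 0], [0, 0, 0], 30]
    - [[0, 0, 0], [0, 0, 0], 30]

```text
time: 9.68
tool_pos: [569.4, 184.9, 196.0]
tcp_rot: [-1.571, -0.003, -0.462]
contact_force: [-0.2, 0.7, -2.8]
grip_width: 41.9
```

Run:
```python
from h import *
delta([566.4,186.0,148.5],np.radians(-26.4))
ims=[cv2.resize(viewer.capture(c)[y:y+75,x:x+75],(400,400),interpolation=cv2.INTER_CUBIC) for c,x,y in(("scene",340,140),("side",232,60))]
cv2.imwrite("pics/over.png",np.hstack(ims))
```

```text
t 9.675 pos [569.4 184.9 196. ] F [-0.2  0.7 -2.8] w 41.9
tool x yaw -26.45 tool y [ 0.003  -0.0012 -1.    ]
tool delta [-3.3 47.5 -0.3]
rotvec deg [-0.01 -0.05  0.19]
```

View pics/over.png

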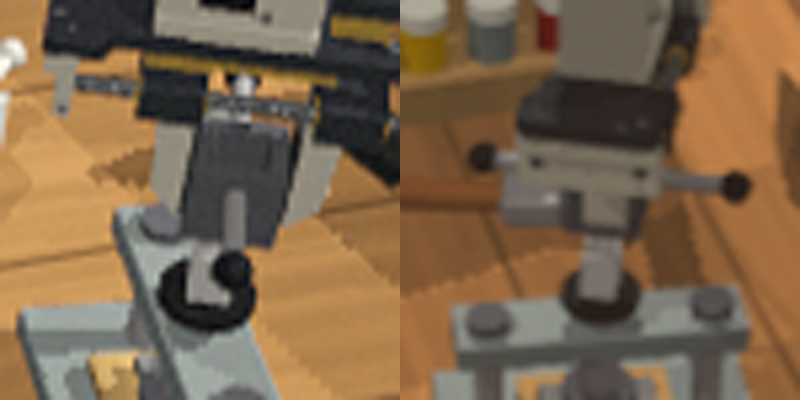

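Both pictures show the hub over the shaft. I'll trim the 3 mm residual before descending in small steps.

Call:
send_rows:
  moves:
    - [[-3.3, 0, -0.3], [0, 0, 0.2], 30]
    - [[0, 0, 0], [0, 0, 0], 30]
    - [[0, 0, 0], [0, 0, 0], 30]

```text
time: 10.15
tool_pos: [566.3, 186.4, 197.4]
tcp_rot: [-1.569, -0.001, -0.461]
contact_force: [-0.3, 0.5, -3.9]
grip_width: 42.3
```

```bash
python3 -c "
from h import *
delta([566.4,186.0,148.5],np.radians(-26.4))"
```

```text
t 10.15 pos [566.3 186.4 197.4] F [-0.3  0.5 -3.9] w 42.3
tool x yaw -26.43 tool y [ 1.8e-03  9.0e-04 -1.0e+00]
tool delta [ 0.2 48.9 -0.4]
rotvec deg [-0.09 -0.03  0.07]
```

Call:
send_rows:
  moves:
    - [[0, 5, 0], [0, 0, 0], 30]
    - [[0, 6, 0], [0, 0, 0], 30]
    - [[0, 6, 0], [0, 0, 0], 30]
    - [[0, 0, 0], [0, 0, 0], 30]

```text
time: 10.65
tool_pos: [566.1, 186.3, 178.7]
tcp_rot: [-1.57, -0.001, -0.461]
contact_force: [0.1, -1.0, -3.0]
grip_width: 41.8
```

```bash
python3 -c "
from h import *
delta([566.4,186.0,148.5],np.radians(-26.4))"
```

```text
t 10.65 pos [566.1 186.3 178.7] F [ 0.1 -1.  -3. ] w 41.8
tool x yaw -26.43 tool y [ 1.e-03  7.e-04 -1.e+00]
tool delta [ 0.4 30.2 -0.2]
rotvec deg [-0.06 -0.03  0.03]
```

No contact yet, and the underside should be just within the taper. Continuing.

Call:
send_rows:
  moves:
    - [[0.3, 5, -0.2], [0, 0, 0], 30]
    - [[0, 5, 0], [0, 0, 0], 30]
    - [[0, 5, 0], [0, 0, 0], 30]
    - [[0, 0, 0], [0, 0, 0], 30]

```text
time: 11.15
tool_pos: [566.4, 186.0, 162.6]
tcp_rot: [-1.57, -0.0, -0.461]
contact_force: [-0.2, 0.2, -3.0]
grip_width: 41.7
```

```bash
python3 -c "
from h import *
delta([566.4,186.0,148.5],np.radians(-26.4))"
```

```text
t 11.15 pos [566.4 186.  162.6] F [-0.2  0.2 -3. ] w 41.7
tool x yaw -26.43 tool y [ 9.e-04  7.e-04 -1.e+00]
tool delta [ 0.  14.1  0. ]
rotvec deg [-0.06 -0.03  0.03]
```

Call:
send_rows:
  moves:
    - [[0, 5, 0], [0, 0, 0], 30]
    - [[0, 5, 0], [0, 0, 0], 30]
    - [[0, 2, 0], [0, 0, 0], 30]
    - [[0, 1.5, 0], [0, 0, 0], 30]
    - [[0, 0, 0], [0, 0, 0], 30]

```text
time: 11.78
tool_pos: [566.5, 186.1, 148.3]
tcp_rot: [-1.57, -0.001, -0.461]
contact_force: [-0.6, -0.0, -3.3]
grip_width: 41.9
```

Call:
send_rows:
  moves:
    - [[0, 1.2, 0], [0, 0, 0], 30]
    - [[0, 1.2, 0], [0, 0, 0], 30]
    - [[0, 0.6, 0], [0, 0, 0], 30]

```text
time: 12.15
tool_pos: [566.7, 186.1, 145.8]
tcp_rot: [-1.569, -0.001, -0.461]
contact_force: [-2.4, 0.4, 2.8]
grip_width: 42.0
```

Contact came at TCP z = 145.8, exactly the expected seated height (115 + 30.7), and the weight has been taken up. Releasing, then checking before I back off.

Call:
send_rows:
  moves:
    - [[0, 0, 0], [0, 0, 0], 60]
    - [[0, 0, 0], [0, 0, 0], 91.8]
    - [[0, 0, 0], [0, 0, 0], 91.8]
    - [[0, 0, 0], [0, 0, 0], 91.8]
    - [[0, 0, 0], [0, 0, 0], 91.8]
    - [[0, 0, 0], [0, 0, 0], 91.8]

```text
time: 12.9
tool_pos: [567.6, 186.3, 147.0]
tcp_rot: [-1.567, -0.004, -0.461]
contact_force: [0.4, 0.6, 0.1]
grip_width: 91.3
```

Call:
send_rows:
  moves:
    - [[0, -20, 0], [0, 0, 0], 91.8]
    - [[0, -30, 0], [0, 0, 0], 91.8]
    - [[0, -40, 0], [0, 0, 0], 91.8]
    - [[40, 0, 0], [0, 0, 0], 91.8]
    - [[40, 0, 0], [0, 0, 0], 91.8]
    - [[0, 0, 0], [0, 0, 0], 91.8]
    - [[0, 0, 0], [0, 0, 0], 91.8]

```text
time: 13.78
tool_pos: [639.5, 150.3, 239.8]
tcp_rot: [-1.568, -0.003, -0.46]
contact_force: [-0.5, -0.7, 0.1]
grip_width: 91.9
```

Run:
```python
from h import *
delta([566.4,186.0,148.5],np.radians(-26.4))
np.save("m5.npy",viewer.camera_model("wrist"),allow_pickle=True)
w=viewer.capture("wrist");cv2.imwrite("pics/wrist5.png",w)
ims=[cv2.resize(viewer.capture(c)[y:y+75,x:x+75],(400,400),interpolation=cv2.INTER_CUBIC) for c,x,y in(("scene",340,160),("side",232,80))]
cv2.imwrite("pics/after.png",np.hstack(ims))
```

```text
t 13.775 pos [639.5 150.3 239.8] F [-0.5 -0.7  0.1] w 91.9
tool x yaw -26.36 tool y [ 0.0037  0.0015 -1.    ]
tool delta [-81.6  91.   -0.8]
rotvec deg [-0.17  0.04  0.15]
```

View pics/wrist5.png

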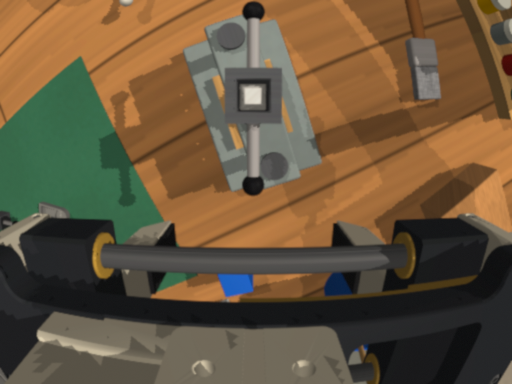

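View pics/after.png

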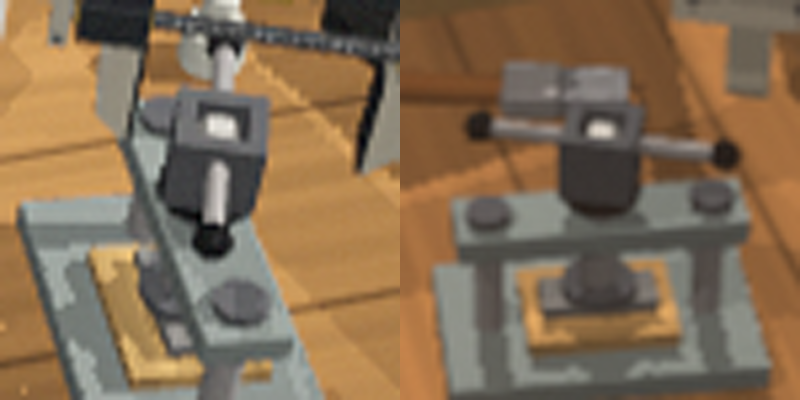

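The handle sits square on the shaft: hub at (253,95) in the wrist picture, bright shaft top inside the hole, black collar just showing under the hub. The robot is clear, so I'm handing in.

Run:
```python
from h import *
print(bot.close_job())
```

```text
the job is handed in; nothing more can be done
None
```

The large bar handle is on the press spindle and let go. I handed the job in at about 14 s of the 38 s allowed. I took the dark steel handle off the mat by its two bare hub faces and turned it to the shaft's yaw of about −26.4°. I then lowered it onto the collar, released it and backed off.

**Checks**
- **Seating:** contact came at a tool height of 145.8 mm against 145.7 mm expected for fully home. The weight left the gripper at that point.
- **Last pictures:** the wrist, scene and side views show the hub level and square on the collar, with the shaft top inside the hole. The gripper was open and well clear, with the force reading near zero.
- **Other parts:** I never went near the small handle, the knob or the look-alikes, but I took no last full picture to confirm they had not moved.

**Disagreements**
- **Shaft yaw:** the two camera measurements differed by about 1° (−26.9° and −25.9°), well within the 2 mm play.
- **Hub underside:** a camera fit put it about 3 mm lower in the grip than the pickup height implied. The contact height agreed with the pickup height.
- **Shaft detection:** the trained networks missed the shaft seat in the wrist view, so I measured it from the picture edges.

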